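Shut the burner's recessed gas valve

TASK

Shut off the gas to the bench burner: slide the guard on the dark grey gas box all the way aside to uncover the well, reach in and turn the red valve handle clockwise until you feel it seat and it is snug (about 0.24 N m more than it takes to turn freely), without forcing it, then let go and slide the guard back until it is fully closed. Leave the blue air knob and the things on the bench alone.

Things in the scene. Friction and masses are not known exactly. Their poses are not given: they have to be found in the camera images.
- gasbox: Dark grey steel gas box fixed to the bench, 130 (x) by 370 (y) by 80 mm high. Origin: centre of its underside, at bench level; z up, y along its length. In the middle of its top is a round well, 88 mm across, 58 mm deep, on the origin's vertical axis. Two rails 10 mm high run along the top, 58 mm either side of the centre line. The blue knob stands on top 145 mm from the middle towards -y.
- guard (a joint): Sliding aluminium guard plate (106 by 110 mm, 4 mm thick, its upper face 86 mm above the bench) over the well. Value in m: 0 = fully closed over the well, 0.125 = fully open; it slides along the box's +y. It takes about 2.5 N to slide and stays where it is left.
- guard_tab (a point): Point on the guard's black upright tab, on its centre plane, 108 mm above the bench. The tab is 40 mm along the box's x, 12 mm thick along the box's y (the sliding direction) and rises from the plate to 120 mm above the bench. Guard closed, it lies 35 mm from the well's axis along the box's +y; it moves with the guard. Axes parallel to the box's.
- valve_grip (a point): Grip point of the red handle in the well: on its vertical turning axis, 52 mm above the bench. An upright bar 40 mm long along this point's x, 14 mm thick along its y (close the fingers along y), from 28 to 66 mm above the bench, on a disc 40 mm across, top 28 mm above the bench. Starts with the bar within 0.1 rad of the box's x. Clockwise from above shuts it.
- valve: The red handle; origin on its axis, 22 mm above the bench, axes as valve_grip. Friction 0.06 N m holds it where it is left. 0.40 to 1.35 rad clockwise from its start (unseen, only felt) it meets the seat; then resistance grows 2.4 N m per rad. Snug: 0.09 to 0.42 N m more than free turning takes (aim at 0.24), 0.04 to 0.17 rad past touch; more ruins the seat. Let go, it springs back a little and stays seated.
- seat: The fixed valve seat housing inside the box, out of sight under the handle, on the same axis, 10 mm above the bench. Its pose says nothing about the angle at which the valve seats. It needs no handling.
- airknob (a joint): Round blue air knob, 36 mm across and 20 mm high, on top of the box at its -y end. Value in rad, 0 at the start. To be left alone.
- jacks_c (a point): Steel jacks lying by the near side of the box, 230 mm long, 12 mm high; point at their middle, half-way up. Leave alone.
- fritjar_c (a point): Amber jar with black cap, 64 mm across, 85 mm high, behind the box; point at its centre. Leave alone.
- tincup_c (a point): Open steel cup, 72 mm across, 75 mm high, behind the box; point at its centre. Leave alone.
- vase_c (a point): Amber glass vase, 84 mm across, 175 mm high, on the right; point at its centre. Leave alone.
- weight_c (a point): Green glass paperweight, 76 mm across, 48 mm high, on the right; point at its centre. Leave alone.
- woodblock_c (a point): Cup-shaped wooden block with a 150 mm handle, 45 mm high, on the left; point at the cup's centre. Leave alone.
- paddle_c (a point): Cork paddle with wooden handle, 265 mm long, 16 mm high, on the left; point at its middle. Leave alone.

How it is judged:
By the outcome, as a careful person would: the job done as asked, in the order asked, and still so for the second after the job is handed in, with the robot touching nothing.
It also fails if it takes over 72 s, if anything falls off the work surface, if the arm or the gripper's body presses on something with over 40 N, if the wrist force passes 120 N, or if a joint passes its speed limit or range.

ROBOT

A 7-joint arm with a two-finger parallel gripper is mounted at the origin on the work surface. World frame = base frame: x ahead of the robot, y to its left, z up, the work surface at z = 0. Lengths are in m, angles in rad, forces in N, time in s.
With the tool pointing down it reaches from about 0.4 to 0.875 m from the base axis. Payload 19.3 kg.
Tool frame: the origin (TCP) lies at the very end of the fingers, on their centre line; the grasp point (between the pads) lies 19 mm behind it; z points along the fingers, y is the line along which they close (so a half turn about z gives the same grasp; the last joint's range is limited). The gripper opens to 85 mm and grips with 20 to 120 N. Pads are 22 mm wide; open, the fingers measure 114 mm over their backs; the gripper's body (76 mm by 85 mm) begins 54 mm behind the grasp point. The pads swing forward as they close: fully open they stand 13 mm farther back than shut.
Start: joints at [1.037, 0.521, -0.036, 1.599, 0.021, 1.021, -0.113], TCP at [0.28, -0.559, 0.194] pointing down, gripper open.
Joint ranges: [-2.91, 2.91], [-0.3, 2.13], [-1.5, 1.42], [0.17, 2.43], [-1.26, 4.41], [0.16, 1.93], [-2.52, 2.52]. Speed limits (rad/s): [1.89, 1.89, 2.39, 2.39, 3.01, 3.01, 3.01].

INTERFACE

Orientations are given as [roll, pitch, yaw] about the fixed x, y, z axes, in that order (R = Rz(yaw) Ry(pitch) Rx(roll)).
In Python, from workcell import monitor, optics, job_done gives the robot as it stands.
- The arm moves only by the shell command python3 -m handwheel 'ROWS' [FORCE]. ROWS is JSON, a list of rows, each an object of numbers: "dx", "dy", "dz": the shift along the tool's x, y, z in cm; "wx", "wy", "wz": the turn, a rotation vector about the tool's x, y, z in rad; "claw": the opening in per cent of the stroke, from 0 (shut) to 100 (fully open). A call has 1 to 8 rows; each row shifts and turns the commanded pose from where the row before left it, along the tool's axes as they then stand; what a row does not reach is not made up. A row lasts 1/8 s, in which the tool goes at most 62.5 mm and 10.7 degrees, less where a joint would pass 70% of its speed; a pose out of reach is approached as far as the arm can. A call with a gripper value outside its range is refused whole. The fingers move at their own pace and stop on an object; FORCE is the grip in N (left out, the last holds). Time passes only in rows, so rows that do not move let the fingers close. It gives the time, the measured TCP pose, the force, the opening and the grip force at its end, in the units of the state.
- monitor.observe(): the state, without advancing time (a new reading comes with each control period).
- optics.grab_frame(name): name is "side" or "top"; returns a dict with "frame" (420x560x3 uint8, blue, green, red), "fovy" (degrees; the focal length in pixels is half the picture's height over the tangent of half this angle, whatever the lens; pixels are square), "cx", "cy" (the principal point, pixels), "R" (3x3) and "t" (3): a world point X has camera coordinates R X + t. Camera axes: x right, y down, z forward; pixel columns grow to the right and rows downward; lengths in m; the calibration is good to about 2 mm. A picture is of the moment at which its call begins. There is no depth.
- job_done(): hands the job in; it is judged then, once.
Trained networks look in the newest picture that a camera, given by its name, has taken for a name from the list of things; names that differ only in an ending like _2 or _b are one class to them, and where a whole thing is asked for, a point or a joint stands for the part that bears it (a point fixed in the world has none). Each returns a list of dicts, best first, with "p" (0 to 1); they miss things now and then, are a little off and sometimes report something else, mostly with a low value. They report only what shows in the picture. A call takes as long as a camera call.
- optics.masks_of(name, camera): "region" (420x560 bool, what is visible of it) and "rect" ([left, top, width, height] in pixels, round what is visible of it).
The state is a dict: "clock": time; "qpos": joint angles; "qd": joint speeds; "joint_efforts": joint torques, N m; "position": TCP position; "tool_rot": TCP orientation; "force": force on the tool from outside, world axes, zero at the start; "moment": the same for the moment, N m; "grip_width": finger opening in m; "finger_force": force on a finger pad.
Only numpy, scipy, OpenCV 4.12 (cv2) and the standard library are available. Lean on these libraries where they do the work, as an engineer would, in place of code of your own. Each camera call takes 0.05 s, during which the arm holds its last target. There are 200 camera calls.

## Working session

There is one attempt and no reset: what is moved stays moved. The work goes in short steps, Python scripts to look and compute and a shell command to move; the robot and the scene stay as the last step left them, time stands still between calls to the robot, and variables do not carry over. Pictures are saved under pics/ and viewed, at most 10 in all, crops included, and the job is handed in when it is done.

```bash
ls; mkdir -p pics
cat > h.py <<'E'
import numpy as np, cv2
from workcell import monitor, optics, job_done
def K(f):
    F=f["frame"].shape[0]/2/np.tan(np.radians(f["fovy"])/2); return F
def ray(f,u,v):
    R=np.array(f["R"]);t=np.array(f["t"]);F=K(f)
    d=R.T@np.array([(u-f["cx"])/F,(v-f["cy"])/F,1]); return -R.T@t,d
def at_z(f,u,v,z):
    c,d=ray(f,u,v); return c+d*(z-c[2])/d[2]
def proj(f,X):
    p=np.array(f["R"])@np.array(X)+np.array(f["t"]);F=K(f); return [f["cx"]+F*p[0]/p[2],f["cy"]+F*p[1]/p[2]]
E
python3 - <<'E'
from h import *
s=monitor.observe(); print(s)
fs={}
for c in("top","side"):
    f=optics.grab_frame(c);fs[c]=f;cv2.imwrite(f"pics/{c}0.png",f["frame"])
    print(c,f["fovy"],f["cx"],f["cy"],-np.array(f["R"]).T@f["t"])
    for n in("gasbox","guard","guard_tab","airknob","valve"):
        for m in optics.masks_of(n,c)[:2]:
            r=m["region"];v,u=np.nonzero(r);print(n,c,round(m["p"],2),m["rect"],u.mean().round(1),v.mean().round(1),cv2.minAreaRect(np.c_[u,v].astype(np.float32)))
E
```

```text
pics
{'clock': 0.0, 'qpos': array([ 1.03681496,  0.52204798, -0.03630756,  1.5999959 ,  0.02120478,
        1.02110997, -0.11281684]), 'qd': array([-1.49809170e-03, -1.62176688e-04, -2.54498807e-04, -3.05602312e-04,
       -1.49179527e-03, -3.96065796e-04, -9.28372180e-06]), 'joint_efforts': array([ 2.21189475e-04, -9.27112198e+01,  1.97995685e+00, -3.69931626e+01,
        1.78885827e-02,  8.10593076e-03, -8.05848367e-05]), 'position': array([ 0.27936373, -0.55866116,  0.19390915]), 'tool_rot': array([-3.14042064e+00,  9.82186078e-05,  4.63739684e-01]), 'force': array([-0.78883026, -0.32368325, -0.48036056]), 'moment': array([-0.02560853,  0.05282509,  0.00709578]), 'finger_force': 0.0, 'grip_width': 0.0850633282944335}
top 56.03663097278136 283.1537371108564 204.33529873760358 [ 0.38596605 -0.01826658  1.30570425]
gasbox top 0.92 [235.0, 191.4, 119.2, 60.6] 297.2 219.9 ((298.14398193359375, 213.70799255371094), (119.49547576904297, 56.25946807861328), 10.30484676361084)
guard top 0.9 [278.2, 200.7, 40.0, 36.6] 296.3 218.7 ((296.2838134765625, 218.79730224609375), (34.68818664550781,
[... 665 characters left out ...]
71875), (61.178409576416016, 133.12876892089844), 49.497154235839844)
gasbox side 0.17 [291.6, 231.2, 57.5, 45.5] 322.9 251.3 ((321.94256591796875, 252.2791748046875), (13.177492141723633, 70.42119598388672), 53.61565017700195)
guard side 0.62 [271.6, 193.1, 47.1, 31.8] 293.2 208.8 ((293.1022033691406, 208.78103637695312), (42.65101623535156, 27.18549156188965), 25.016895294189453)
guard_tab side 0.98 [270.4, 194.4, 49.6, 32.9] 293.0 208.9 ((292.8707275390625, 208.8017578125), (44.7755012512207, 26.786516189575195), 23.198591232299805)
valve side 0.3 [268.2, 195.3, 51.7, 28.5] 292.7 209.1 ((292.33038330078125, 208.93362426757812), (46.400184631347656, 25.710399627685547), 21.370624542236328)
```

Run:
```python
import cv2,numpy as np
a=cv2.imread("pics/top0.png")[170:270,210:380];b=cv2.imread("pics/side0.png")[160:290,210:380]
a=cv2.resize(a,None,fx=3.4,fy=3.4,interpolation=3)
b=cv2.resize(b,None,fx=3.4*.58,fy=3.4*.58,interpolation=3)
h=np.zeros((max(0,340+b.shape[0]),578,3),np.uint8);h[:340,:578]=a;h[340:,:b.shape[1]]=b
cv2.imwrite("pics/c0.png",h)
```

```text
(no output)
```

View pics/top0.png

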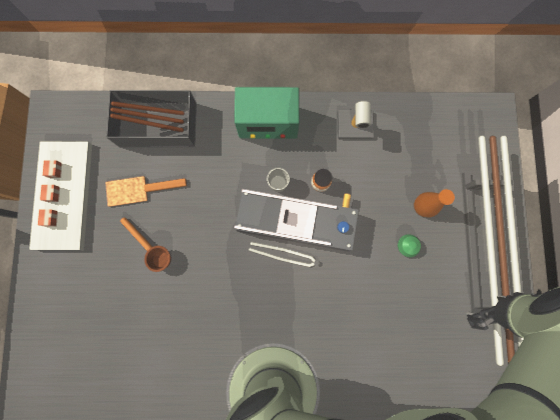

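View pics/c0.png

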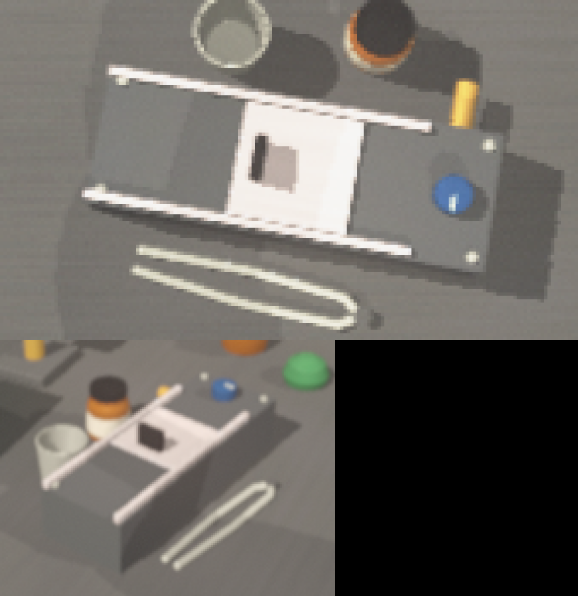

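The top view shows the guard plate near (296,219), the tab at about (286,216), the blue knob at (344,227) and the rails tilted about 10°. The jar and cup stand behind the box, at about (322,180) and (278,180).

Run:
```python
from h import *
f=optics.grab_frame("top")
c=lambda x,y:(210+x/3.4-.35,170+y/3.4-.35)
P=[at_z(f,*c(*p),.09)[:2] for p in((110,72),(430,127),(85,195),(410,252))]
print(np.round(P,4))
for a,b in((0,1),(2,3)):
    d=P[a]-P[b];print("yaw",np.arctan2(d[1],d[0])-np.pi/2,np.hypot(*d))
m=optics.masks_of("guard","top")[0]["region"];cs,_=cv2.findContours(m.astype(np.uint8),0,1)
v,u=np.nonzero(m);g=at_z(f,u.mean(),v.mean(),.087)
r=cv2.minAreaRect(max(cs,key=len));print("guard",g,at_z(f,*r[0],.087),r)
k=at_z(f,*c(453,195),.1);print("knob",k,np.hypot(*(k-g)[:2]),np.arctan2(*(g-k)[1::-1])-np.pi/2)
print("tab",at_z(f,*c(258,157),.12))
print("jar",at_z(f,322,176,.085),"cup",at_z(f,278,179,.075))
s=optics.grab_frame("side")
m=optics.masks_of("guard_tab","side")[0]["region"];v,u=np.nonzero(m);print("side",at_z(s,u.mean(),v.mean(),.095))
# rail refinement: bright pixels
hsv=f["frame"][180:260,225:365];b=hsv.min(2)
print(proj(f,[*g[:2],.087]))
```

```text
[[ 0.6184  0.0981]
 [ 0.5671 -0.1959]
 [ 0.5048  0.1192]
 [ 0.4528 -0.1752]]
yaw -0.17281587240503926 0.29841392512893367
yaw -0.1746674902725487 0.2988917071286279
guard [ 0.5302074  -0.07262331  0.087     ] [ 0.5300564  -0.07260326  0.087     ] ((296.65771484375, 218.93963623046875), (35.33635330200195, 33.71435546875), 10.007979393005371)
knob [ 0.50352174 -0.21379278  0.1       ] 0.14366957019921694 -0.18682830700784447
tab [ 0.5356606  -0.03750561  0.12      ]
jar [ 0.66718334 -0.1540141   0.085     ] cup [ 0.65963408 -0.01454728  0.075     ]
side [ 0.52585635 -0.05757632  0.095     ]
[np.float64(296.66381522668945), np.float64(218.89136013686908)]
```

```bash
python3 -m handwheel '[{"dz":-3,"dx":2},{"dx":4,"dy":-3,"dz":-2},{"dx":4,"dy":-3},{"dx":4,"dy":-3},{"dx":4,"dy":-3},{"dx":4,"dy":-3},{"dx":4,"dy":-3},{"dx":4,"dy":-3}]' 40; python3 -m handwheel '[{"dx":4,"dy":-3},{"dx":4,"dy":-3},{"dx":4,"dy":-3},{"dx":4,"dy":-3},{"wz":-0.18},{"wz":-0.18},{"wz":-0.18},{"wz":-0.18}]'; python3 -m handwheel '[{"wz":-0.18},{"wz":-0.18},{"wz":-0.18},{"wz":-0.18},{"wz":-0.18},{"wz":-0.18},{"wz":-0.18},{"wz":-0.18}]';python3 -c "
from h import *
print(monitor.observe()['qpos'])"
```

```text
[ 1.03683371  0.52134555 -0.03629738  1.59948324  0.0212081   1.02108017
 -0.1128015 ]schema error: expected keys dx, dy, dz, wx, wy, wz, claw
schema error: expected keys dx, dy, dz, wx, wy, wz, claw
schema error: expected keys dx, dy, dz, wx, wy, wz, claw
```

```bash
python3 -m handwheel '[{"dx":2,"dy":0,"dz":-3,"wx":0,"wy":0,"wz":0,"claw":100},{"dx":4,"dy":-3,"dz":-2,"wx":0,"wy":0,"wz":0,"claw":100},{"dx":4,"dy":-3,"dz":0,"wx":0,"wy":0,"wz":0,"claw":100},{"dx":4,"dy":-3,"dz":0,"wx":0,"wy":0,"wz":0,"claw":100},{"dx":4,"dy":-3,"dz":0,"wx":0,"wy":0,"wz":0,"claw":100},{"dx":4,"dy":-3,"dz":0,"wx":0,"wy":0,"wz":0,"claw":100},{"dx":4,"dy":-3,"dz":0,"wx":0,"wy":0,"wz":0,"claw":100},{"dx":4,"dy":-3,"dz":0,"wx":0,"wy":0,"wz":0,"claw":100}]' 40; python3 -m handwheel '[{"dx":4,"dy":-3,"dz":0,"wx":0,"wy":0,"wz":0,"claw":100},{"dx":4,"dy":-3,"dz":0,"wx":0,"wy":0,"wz":0,"claw":100},{"dx":4,"dy":-3,"dz":0,"wx":0,"wy":0,"wz":0,"claw":100},{"dx":4,"dy":-3,"dz":0,"wx":0,"wy":0,"wz":0,"claw":100},{"dx":0,"dy":0,"dz":0,"wx":0,"wy":0,"wz":-0.18,"claw":100},{"dx":0,"dy":0,"dz":0,"wx":0,"wy":0,"wz":-0.18,"claw":100},{"dx":0,"dy":0,"dz":0,"wx":0,"wy":0,"wz":-0.18,"claw":100},{"dx":0,"dy":0,"dz":0,"wx":0,"wy":0,"wz":-0.18,"claw":100}]';python3 -c "
from h import *
s=monitor.observe();print(s['qpos'],s['tool_rot'])"
```

```text
clock: 1.8
position: [0.4545, -0.2355, 0.2447]
tool_rot: [3.141, -0.0, 0.464]
force: [0.6, -0.5, 0.7]
grip_width: 0.0857
finger_force: 0.0
clock: 2.8
position: [0.5434, -0.0581, 0.2445]
tool_rot: [3.142, 0.0, 1.19]
force: [0.1, -0.1, -0.8]
grip_width: 0.0853
finger_force: 0.0
[ 0.29910226  0.36598718 -0.39773178  1.73329443  0.15838787  1.07389549
 -0.53186413] [3.14152767e+00 1.09322165e-05 1.18966662e+00]
```

```bash
python3 -m handwheel '[{"dx":0,"dy":0,"dz":0,"wx":0,"wy":0,"wz":-0.18,"claw":100},{"dx":0,"dy":0,"dz":0,"wx":0,"wy":0,"wz":-0.18,"claw":100},{"dx":0,"dy":0,"dz":0,"wx":0,"wy":0,"wz":-0.18,"claw":100},{"dx":0,"dy":0,"dz":0,"wx":0,"wy":0,"wz":-0.18,"claw":100},{"dx":0,"dy":0,"dz":0,"wx":0,"wy":0,"wz":-0.18,"claw":100},{"dx":0,"dy":0,"dz":0,"wx":0,"wy":0,"wz":-0.18,"claw":100},{"dx":0,"dy":0,"dz":0,"wx":0,"wy":0,"wz":-0.18,"claw":100},{"dx":0,"dy":0,"dz":0,"wx":0,"wy":0,"wz":-0.18,"claw":100}]'; python3 -m handwheel '[{"dx":0,"dy":0,"dz":0,"wx":0,"wy":0,"wz":-0.18,"claw":100},{"dx":0,"dy":0,"dz":0,"wx":0,"wy":0,"wz":-0.155,"claw":100},{"dx":0,"dy":0,"dz":0,"wx":0,"wy":0,"wz":0,"claw":100}]';python3 -c "
from h import *
s=monitor.observe();print(s['qpos'],s['position'],s['tool_rot'])
y=s['tool_rot'][2];d=np.array([.536,-.038])-s['position'][:2]
print(d@[np.cos(y),np.sin(y)]*100,d@[np.sin(y),-np.cos(y)]*100,-.174+np.pi-y)"
```

```text
clock: 3.8
position: [0.5433, -0.0582, 0.2446]
tool_rot: [-3.142, 0.0, 2.63]
force: [-0.5, -0.2, -0.4]
grip_width: 0.0857
finger_force: 0.0
clock: 4.18
position: [0.5433, -0.0582, 0.2444]
tool_rot: [3.141, -0.0, 2.958]
force: [-0.0, 0.0, -0.3]
grip_width: 0.0853
finger_force: 0.0
[ 0.5658343   0.43143815 -0.77278193  1.72016883  0.32916052  1.12496036
  1.08152351] [ 0.54332161 -0.05823847  0.24443624] [ 3.14133553e+00 -1.84278098e-04  2.95763169e+00]
1.0900198217608221 1.855767362799908 0.009960964603979772
```

```bash
python3 -m handwheel '[{"dx":1.1,"dy":1.86,"dz":3,"wx":0,"wy":0,"wz":-0.01,"claw":100},{"dx":0,"dy":0,"dz":4,"wx":0,"wy":0,"wz":0,"claw":100},{"dx":0,"dy":0,"dz":4,"wx":0,"wy":0,"wz":0,"claw":100},{"dx":0,"dy":0,"dz":3,"wx":0,"wy":0,"wz":0,"claw":100},{"dx":0,"dy":0,"dz":1.2,"wx":0,"wy":0,"wz":0,"claw":70},{"dx":0,"dy":0,"dz":0,"wx":0,"wy":0,"wz":0,"claw":40}]';python3 - <<'E'
from h import *
s=monitor.observe();print(s['position'],s['force'])
a=optics.grab_frame("top")["frame"][180:260,230:350];b=optics.grab_frame("side")["frame"][140:280,200:360]
a=cv2.resize(a,(600,400))[:, :400];a=cv2.resize(a,(400,400));b=cv2.resize(b,(400,350));b=cv2.copyMakeBorder(b,0,50,0,0,0)
cv2.imwrite("pics/c1.png",np.hstack([a,b]))
E
```

```text
clock: 4.92
position: [0.5359, -0.0377, 0.0926]
tool_rot: [-3.142, -0.0, 2.967]
force: [0.1, -0.1, -0.1]
grip_width: 0.0516
finger_force: 0.0
[ 0.53593462 -0.03766024  0.09255175] [ 0.13392396 -0.1340032  -0.06499161]
```

View pics/c1.png

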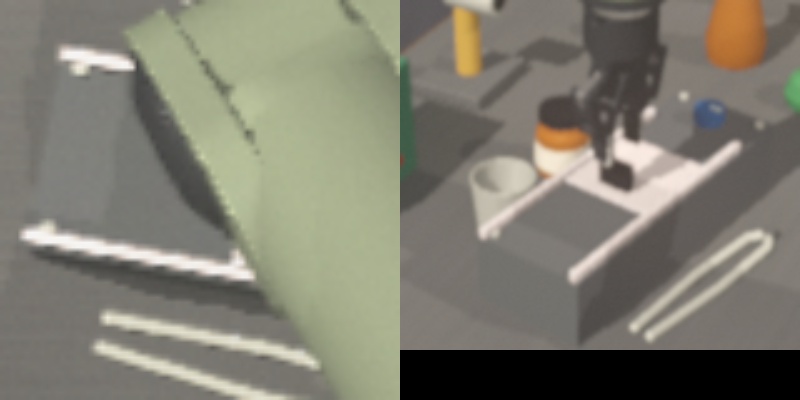

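The side view shows the fingers straddling the tab at about (618,175). The top view is blocked by the arm. I'll close on the tab.

```bash
python3 -m handwheel '[{"dx":0,"dy":0,"dz":0,"wx":0,"wy":0,"wz":0,"claw":0},{"dx":0,"dy":0,"dz":0,"wx":0,"wy":0,"wz":0,"claw":0},{"dx":0,"dy":0,"dz":0,"wx":0,"wy":0,"wz":0,"claw":0},{"dx":0,"dy":0,"dz":0,"wx":0,"wy":0,"wz":0,"claw":0},{"dx":0,"dy":0,"dz":0,"wx":0,"wy":0,"wz":0,"claw":0}]' 40;python3 -c "
from h import *
s=monitor.observe();print(s['position'],s['force'],s['moment'])"
```

```text
clock: 5.65
position: [0.5359, -0.0378, 0.0925]
tool_rot: [3.142, -0.0, 2.969]
force: [0.5, 0.4, 0.0]
grip_width: 0.0002
finger_force: 0.0
[ 0.53591475 -0.0377754   0.09250077] [0.48054077 0.37723497 0.03538223] [0.00399891 0.00243218 0.00375798]
```

Run:
```python
from h import *
f=optics.grab_frame("side");im=f["frame"].copy()
b=cv2.resize(im[165:240,250:350],(800,600),interpolation=2)
def m(X,c):
    u,v=proj(f,X);cv2.circle(b,(int((u-250+.5)*8),int((v-165+.5)*8)),4,c,-1);print(X,u,v)
s=monitor.observe();m(s['position'],(0,255,0))
R=lambda x,y,z:[.530+.985*x+.173*y,-.0725-.173*x+.985*y,z]
for x in(-.02,.02):
  for y in(.029,.041):
    for z in(.086,.12): m(R(x,y,z),(0,0,255))
cv2.imwrite("pics/c2.png",b)
```

```text
[ 0.53593564 -0.03776884  0.09250981] 285.99201979950453 212.5241671777727
[0.515317, -0.04047499999999999, 0.086] 293.4116120820225 216.09354931645217
[0.515317, -0.04047499999999999, 0.12] 293.7557421486823 205.3788043633847
[0.517393, -0.028654999999999986, 0.086] 290.7640689375056 218.16165351977583
[0.517393, -0.028654999999999986, 0.12] 291.0743230645496 207.41448568624858
[0.5547170000000001, -0.047395, 0.086] 281.2237675898981 210.88613185714894
[0.5547170000000001, -0.047395, 0.12] 281.40146547129876 200.24976996569214
[0.5567930000000001, -0.035574999999999996, 0.086] 278.54552215254233 212.89742343575696
[0.5567930000000001, -0.035574999999999996, 0.12] 278.6884781278395 202.22876520512986
```

View pics/c2.png

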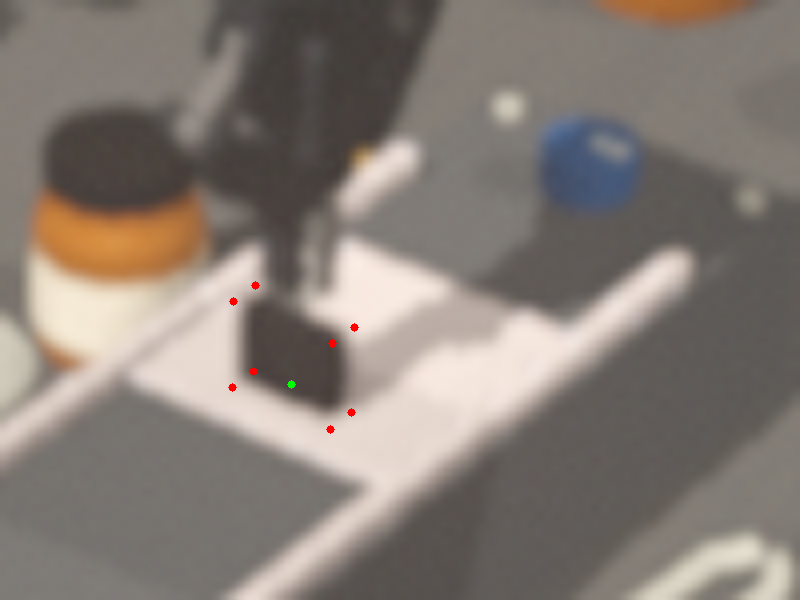

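The tab's projected outline falls about 1.5 px from the real one, centred near (295,352) in the crop. The closed fingers seem to end at the tab's top edge, near (300,297), so I can't tell whether they are above the tab or behind it. I'll lift and check the tip against the reported TCP.

```bash
python3 -m handwheel '[{"dx":0,"dy":0,"dz":-4,"wx":0,"wy":0,"wz":0,"claw":0},{"dx":0,"dy":0,"dz":-4,"wx":0,"wy":0,"wz":0,"claw":0},{"dx":0,"dy":4,"dz":-2,"wx":0,"wy":0,"wz":0,"claw":0},{"dx":0,"dy":0,"dz":0,"wx":0,"wy":0,"wz":0,"claw":0}]';  python3 - <<'E'
from h import *
f=optics.grab_frame("side");im=f["frame"].copy()
b=cv2.resize(im[125:225,230:330],(600,600),interpolation=2)
s=monitor.observe();p=s['position'];print(p)
for dz in(0,.019,.073):
    u,v=proj(f,p+[0,0,dz]);print(u,v);cv2.circle(b,(int((u-230+.5)*6),int((v-125+.5)*6)),4,(0,255,0),-1)
t=cv2.imread("pics/top0.png");g=optics.grab_frame("top");u,v=proj(g,[.28,-.559,.194]);print(u,v)
a=cv2.resize(t[295:345,460:510],(200,200),interpolation=2);cv2.circle(a,(int((u-460+.5)*4),int((v-295+.5)*4)),3,(0,255,0),-1)
b[:200,400:]=a
cv2.imwrite("pics/c3.png",b)
E
```

```text
clock: 6.2
position: [0.5438, 0.0045, 0.1942]
tool_rot: [3.14, 0.003, 2.972]
force: [-0.1, 0.2, 0.8]
grip_width: 0.0004
finger_force: 0.0
[0.54309107 0.00264295 0.19300868]
277.03495957240796 186.6227179199581
277.10791885318446 180.07609257910224
277.32173680871847 160.89023944115598
475.44118527429777 304.4394106182191
```

View pics/c3.png

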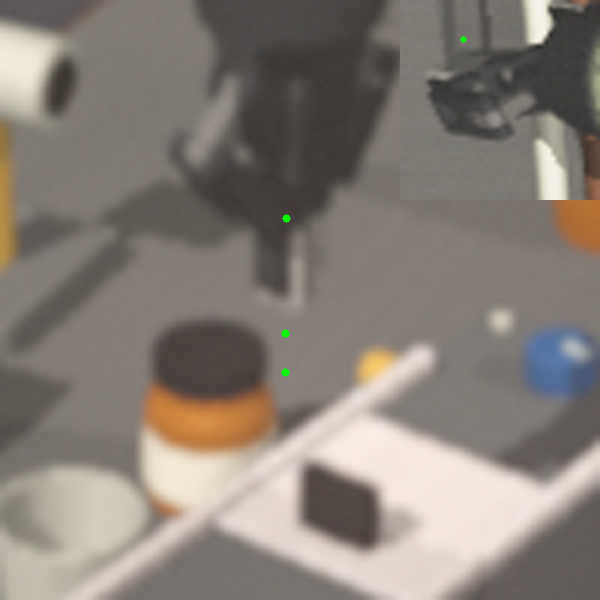

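The true fingertip is at about (277,175) px. The reported TCP projects to (277,186.6), and in the starting top view it is about 17 px off. So robot readings and camera calibration disagree, and I need to find out how before touching anything.

Run:
```python
from h import *
T=optics.grab_frame("top");S=optics.grab_frame("side")
print("top R",np.round(T["R"],3),"side R",np.round(S["R"],3))
for z in(0,.1,.3):print(z,proj(T,[0,0,z]))
c=lambda x,y:(210+x/3.4-.35,170+y/3.4-.35)
def tri(a,b):
    (c1,d1),(c2,d2)=a,b;A=np.c_[d1,-d2];k=np.linalg.lstsq(A,c2-c1,rcond=None)[0]
    p,q=c1+k[0]*d1,c2+k[1]*d2;return np.round((p+q)/2,4),np.round(np.linalg.norm(p-q),4)
# side pixel from c0 lower (scale 1.972, origin 210,160), from c2 (scale 8, origin 250,165)
k2=lambda x,y:(250+x/8-.45,165+y/8-.45)
print("knob top ctr",tri(ray(T,*c(453,193)),ray(S,*k2(592,145))))
print("tab top ctr",tri(ray(T,*c(258,157)),ray(S,*k2(300,312))))
print("screw",tri(ray(T,*c(489,145)),ray(S,*k2(508,106))))
print("screw2",tri(ray(T,*c(472,257)),ray(S,*k2(750,200))))
print("rail-end far",tri(ray(T,*c(430,127)),ray(S,*k2(410,155))))
print("rail-end near",tri(ray(T,*c(410,252)),ray(S,*k2(685,260))))
for n in("fritjar_c","tincup_c","woodblock_c","weight_c"):
    try:
        r={}
        for k in("top","side"):
            m=optics.masks_of(n,k)[0];v,u=np.nonzero(m["region"]);r[k]=(u.mean(),v.mean(),m["p"])
        print(n,tri(ray(T,*r["top"][:2]),ray(S,*r["side"][:2])),r["top"][2],r["side"][2])
    except Exception as e:print(n,e)
print("tip ray at z",[np.round(at_z(S,277.2,175.2,z),3) for z in(.193,.23)])
cv2.imwrite("pics/top3.png",T["frame"])
```

```text
top R [[-0.002 -1.     0.01 ]
 [-0.988  0.    -0.154]
 [ 0.154 -0.01  -0.988]] side R [[-0.89  -0.455  0.007]
 [-0.261  0.497 -0.827]
 [ 0.373 -0.739 -0.562]]
0 [np.float64(273.3662997467044), np.float64(391.1885629056634)]
0.1 [np.float64(272.8577502631544), np.float64(402.1291397877391)]
0.3 [np.float64(271.51787484599197), np.float64(430.95427969652417)]
knob top ctr (array([ 0.5044, -0.2144,  0.0987]), np.float64(0.0023))
tab top ctr (array([ 0.5346, -0.0378,  0.1215]), np.float64(0.0019))
screw (array([ 0.5513, -0.2511,  0.0824]), np.float64(0.0003))
screw2 (array([ 0.4487, -0.2327,  0.0815]), np.float64(0.0001))
rail-end far (array([ 0.5669, -0.1967,  0.0864]), np.float64(0.0016))
rail-end near (array([ 0.4522, -0.1758,  0.0876]), np.float64(0.0017))
fritjar_c (array([ 0.6643, -0.1572,  0.0488]), np.float64(0.0038)) 0.82 0.67
tincup_c list index out of range
woodblock_c (array([0.4382, 0.3959, 0.0276]), np.float64(0.0048)) 0.96 0.74
weight_c (array([ 0.4514, -0.4416,  0.0186]), np.float64(0.0009)) 0.88 0.81
tip ray at z [array([ 0.568, -0.047,  0.193]), array([0.54 , 0.009, 0.23 ])]
```

View pics/top3.png

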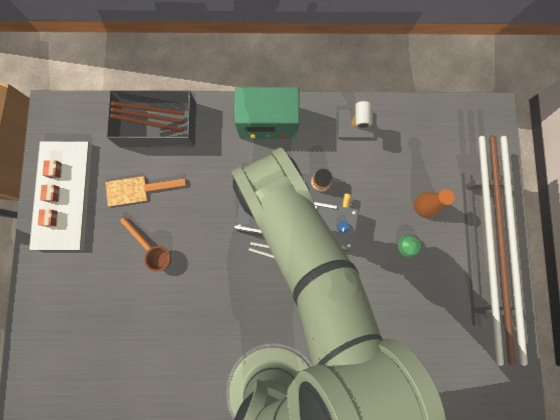

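Both cameras agree with each other and with the base (origin at (273,391)). The open question is whether the fingertip sits about 37 mm higher than reported or is shifted sideways. A gentle touch on the bare box top (z = 0.080) will tell.

```bash
python3 -m handwheel '[{"dx":0,"dy":0,"dz":4,"wx":0,"wy":0,"wz":0,"claw":0},{"dx":0,"dy":0,"dz":4,"wx":0,"wy":0,"wz":0,"claw":0},{"dx":0,"dy":0,"dz":1,"wx":0,"wy":0,"wz":0,"claw":0},{"dx":0,"dy":0,"dz":0.3,"wx":0,"wy":0,"wz":0,"claw":0},{"dx":0,"dy":0,"dz":0,"wx":0,"wy":0,"wz":0,"claw":0}]'; for i in 1; do python3 -m handwheel '[{"dx":0,"dy":0,"dz":0.3,"wx":0,"wy":0,"wz":0,"claw":0},{"dx":0,"dy":0,"dz":0,"wx":0,"wy":0,"wz":0,"claw":0}]'|egrep "pos|force:"; python3 -m handwheel '[{"dx":0,"dy":0,"dz":0.3,"wx":0,"wy":0,"wz":0,"claw":0},{"dx":0,"dy":0,"dz":0,"wx":0,"wy":0,"wz":0,"claw":0}]'|egrep "pos|force:"; done
```

```text
clock: 7.38
position: [0.5435, 0.0017, 0.1006]
tool_rot: [3.141, 0.001, 2.969]
force: [-0.6, -0.3, -0.1]
grip_width: -0.0002
finger_force: 0.0
position: [0.543, 0.0015, 0.0968]
force: [0.5, 0.0, 0.1]
finger_force: 0.0
position: [0.5427, 0.0016, 0.0934]
force: [0.1, -0.6, 0.5]
finger_force: 0.0
```

```bash
R='egrep pos|force:'; m(){ egrep "pos|force:"; }
python3 -m handwheel '[{"dx":0,"dy":0,"dz":0.4,"wx":0,"wy":0,"wz":0,"claw":0},{"dx":0,"dy":0,"dz":0,"wx":0,"wy":0,"wz":0,"claw":0}]'|m
python3 -m handwheel '[{"dx":0,"dy":0,"dz":0.3,"wx":0,"wy":0,"wz":0,"claw":0},{"dx":0,"dy":0,"dz":0,"wx":0,"wy":0,"wz":0,"claw":0}]'|m
python3 -m handwheel '[{"dx":0,"dy":0,"dz":0.3,"wx":0,"wy":0,"wz":0,"claw":0},{"dx":0,"dy":0,"dz":0,"wx":0,"wy":0,"wz":0,"claw":0}]'|m
```

```text
position: [0.5426, 0.0016, 0.0891]
force: [0.4, -0.2, 0.3]
finger_force: 0.0
position: [0.5427, 0.0017, 0.0863]
force: [0.2, -0.0, 0.3]
finger_force: 0.0
position: [0.5427, 0.0016, 0.0833]
force: [-0.1, 0.2, -0.5]
finger_force: 0.0
```

```bash
m(){ egrep "pos|force:"; }
python3 -m handwheel '[{"dx":0,"dy":0,"dz":0.3,"wx":0,"wy":0,"wz":0,"claw":0},{"dx":0,"dy":0,"dz":0,"wx":0,"wy":0,"wz":0,"claw":0}]'|m
python3 -m handwheel '[{"dx":0,"dy":0,"dz":0.3,"wx":0,"wy":0,"wz":0,"claw":0},{"dx":0,"dy":0,"dz":0,"wx":0,"wy":0,"wz":0,"claw":0}]'|m
python3 -m handwheel '[{"dx":0,"dy":0,"dz":0.2,"wx":0,"wy":0,"wz":0,"claw":0},{"dx":0,"dy":0,"dz":0,"wx":0,"wy":0,"wz":0,"claw":0}]'|m
```

```text
position: [0.5427, 0.0016, 0.0803]
force: [-0.8, 1.0, -1.1]
finger_force: 0.0
position: [0.5427, 0.0016, 0.0773]
force: [-0.3, -0.1, 0.5]
finger_force: 0.0
position: [0.5427, 0.0016, 0.0754]
force: [-0.2, -0.4, 0.5]
finger_force: 0.0
```

```bash
m(){ egrep "pos|force:"; }
python3 -m handwheel '[{"dx":0,"dy":0,"dz":0.4,"wx":0,"wy":0,"wz":0,"claw":0},{"dx":0,"dy":0,"dz":0.4,"wx":0,"wy":0,"wz":0,"claw":0},{"dx":0,"dy":0,"dz":0,"wx":0,"wy":0,"wz":0,"claw":0}]'|m
python3 -m handwheel '[{"dx":0,"dy":0,"dz":0.4,"wx":0,"wy":0,"wz":0,"claw":0},{"dx":0,"dy":0,"dz":0.4,"wx":0,"wy":0,"wz":0,"claw":0},{"dx":0,"dy":0,"dz":0,"wx":0,"wy":0,"wz":0,"claw":0}]'|m
python3 - <<'E'
from h import *
f=optics.grab_frame("side");s=monitor.observe();p=s['position'];print(p,s['force'])
b=cv2.resize(f["frame"][165:240,240:340],(800,600),interpolation=2)
for dz in(0,.037):
    u,v=proj(f,p+[0,0,dz]);cv2.circle(b,(int((u-240+.5)*8),int((v-165+.5)*8)),3,(0,255,0),-1)
cv2.imwrite("pics/c4.png",b)
E
```

```text
position: [0.5426, 0.0016, 0.0671]
force: [0.2, 0.4, -1.0]
finger_force: 0.0
position: [0.5426, 0.0016, 0.0592]
force: [-0.1, 0.2, -0.4]
finger_force: 0.0
[0.54272622 0.00166051 0.05936746] [ 0.25880564 -0.03329475 -0.55538975]
```

View pics/c4.png

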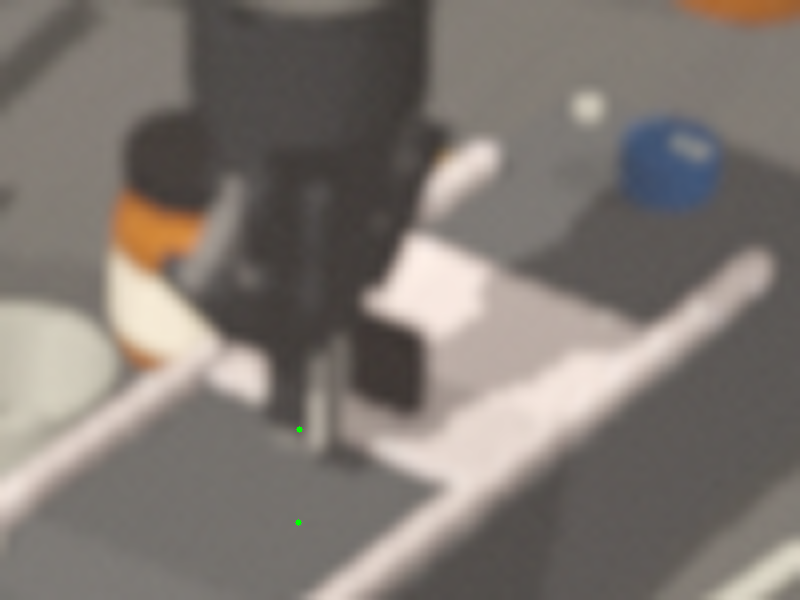

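The side view shows the fingers in front of the tab, with the tip at about (315,450) just above the box top near the plate's edge. So the real tip is about 30 mm above the reported TCP, and I'll continue down to contact.

```bash
m(){ egrep "pos|^force:"; }
python3 -m handwheel '[{"dx":0,"dy":0,"dz":0.4,"wx":0,"wy":0,"wz":0,"claw":0},{"dx":0,"dy":0,"dz":0,"wx":0,"wy":0,"wz":0,"claw":0}]'|m
python3 -m handwheel '[{"dx":0,"dy":0,"dz":0.2,"wx":0,"wy":0,"wz":0,"claw":0},{"dx":0,"dy":0,"dz":0,"wx":0,"wy":0,"wz":0,"claw":0}]'|m
python3 -m handwheel '[{"dx":0,"dy":0,"dz":0.2,"wx":0,"wy":0,"wz":0,"claw":0},{"dx":0,"dy":0,"dz":0,"wx":0,"wy":0,"wz":0,"claw":0}]'|m
```

```text
position: [0.5427, 0.0016, 0.0552]
force: [-0.3, 0.2, -0.0]
position: [0.5427, 0.0016, 0.0534]
force: [-0.1, 0.4, -0.1]
position: [0.5427, 0.0016, 0.0514]
force: [-1.1, -0.3, 0.3]
```

```bash
m(){ egrep "pos|^force:"; }
python3 -m handwheel '[{"dx":0,"dy":0,"dz":0.2,"wx":0,"wy":0,"wz":0,"claw":0},{"dx":0,"dy":0,"dz":0,"wx":0,"wy":0,"wz":0,"claw":0}]'|m
python3 -m handwheel '[{"dx":0,"dy":0,"dz":0.15,"wx":0,"wy":0,"wz":0,"claw":0},{"dx":0,"dy":0,"dz":0,"wx":0,"wy":0,"wz":0,"claw":0}]'|m
```

```text
position: [0.5427, 0.0016, 0.0493]
force: [-0.8, -0.5, 0.5]
position: [0.5427, 0.0016, 0.0479]
force: [0.5, -0.2, 0.7]
```

```bash
m(){ egrep "pos|^force:"; }
python3 -m handwheel '[{"dx":0,"dy":0,"dz":0.15,"wx":0,"wy":0,"wz":0,"claw":0},{"dx":0,"dy":0,"dz":0,"wx":0,"wy":0,"wz":0,"claw":0}]'|m
python3 -m handwheel '[{"dx":0,"dy":0,"dz":0.15,"wx":0,"wy":0,"wz":0,"claw":0},{"dx":0,"dy":0,"dz":0,"wx":0,"wy":0,"wz":0,"claw":0}]'|m
```

```text
position: [0.5427, 0.0016, 0.0464]
force: [0.4, -0.4, 0.1]
position: [0.5427, 0.0017, 0.0449]
force: [-0.1, -0.1, 0.7]
```

```bash
m(){ egrep "pos|^force:"; }
python3 -m handwheel '[{"dx":0,"dy":0,"dz":0.15,"wx":0,"wy":0,"wz":0,"claw":0},{"dx":0,"dy":0,"dz":0,"wx":0,"wy":0,"wz":0,"claw":0}]'|m
python3 -m handwheel '[{"dx":0,"dy":0,"dz":0.15,"wx":0,"wy":0,"wz":0,"claw":0},{"dx":0,"dy":0,"dz":0,"wx":0,"wy":0,"wz":0,"claw":0}]'|m
```

```text
position: [0.5428, 0.0017, 0.0434]
force: [-0.3, 0.4, -0.5]
position: [0.5429, 0.0016, 0.0432]
force: [-8.6, -2.0, 29.7]
```

Contact came at reported z = 0.0432 with the box top at 0.080. So the real fingertip is 37 mm above the reported TCP, which matches the images, and I'll correct for it. Next: lift, open and take the tab properly.

```bash
python3 -m handwheel '[{"dx":0,"dy":0,"dz":-3.5,"wx":0,"wy":0,"wz":0,"claw":0},{"dx":0,"dy":0,"dz":-3,"wx":0,"wy":0,"wz":0,"claw":60},{"dx":0,"dy":-4,"dz":0,"wx":0,"wy":0,"wz":0,"claw":60},{"dx":0,"dy":0,"dz":0,"wx":0,"wy":0,"wz":0,"claw":60},{"dx":0,"dy":0,"dz":3,"wx":0,"wy":0,"wz":0,"claw":60},{"dx":0,"dy":0,"dz":2,"wx":0,"wy":0,"wz":0,"claw":60},{"dx":0,"dy":0,"dz":0,"wx":0,"wy":0,"wz":0,"claw":60}]' 25
python3 -m handwheel '[{"dx":0,"dy":0,"dz":0,"wx":0,"wy":0,"wz":0,"claw":30},{"dx":0,"dy":0,"dz":0,"wx":0,"wy":0,"wz":0,"claw":0},{"dx":0,"dy":0,"dz":0,"wx":0,"wy":0,"wz":0,"claw":0},{"dx":0,"dy":0,"dz":0,"wx":0,"wy":0,"wz":0,"claw":0}]'
```

```text
clock: 13.3
position: [0.5351, -0.0372, 0.0557]
tool_rot: [3.142, -0.003, 2.97]
force: [0.8, 0.5, 0.4]
grip_width: 0.0513
finger_force: 0.0
clock: 13.8
position: [0.5364, -0.0378, 0.0577]
tool_rot: [3.142, 0.001, 2.968]
force: [-0.8, 0.4, 5.7]
grip_width: 0.0112
finger_force: 28.8
```

```bash
m(){ egrep "pos|force:|width"; }; python3 -m handwheel '[{"dx":0,"dy":0.5,"dz":-0.1,"wx":0,"wy":0,"wz":0,"claw":0},{"dx":0,"dy":1,"dz":0,"wx":0,"wy":0,"wz":0,"claw":0},{"dx":0,"dy":0,"dz":0,"wx":0,"wy":0,"wz":0,"claw":0}]'|m
python3 -m handwheel '[{"dx":0,"dy":2,"dz":0,"wx":0,"wy":0,"wz":0,"claw":0},{"dx":0,"dy":2,"dz":0,"wx":0,"wy":0,"wz":0,"claw":0},{"dx":0,"dy":2,"dz":0,"wx":0,"wy":0,"wz":0,"claw":0},{"dx":0,"dy":2,"dz":0,"wx":0,"wy":0,"wz":0,"claw":0},{"dx":0,"dy":1.5,"dz":0,"wx":0,"wy":0,"wz":0,"claw":0},{"dx":0,"dy":0.5,"dz":0,"wx":0,"wy":0,"wz":0,"claw":0},{"dx":0,"dy":0,"dz":0,"wx":0,"wy":0,"wz":0,"claw":0}]'|m
```

```text
position: [0.5391, -0.0223, 0.0579]
force: [6.2, 1.6, -13.2]
grip_width: 0.0116
finger_force: 26.2
position: [0.5568, 0.076, 0.0579]
force: [11.0, 0.8, -17.5]
grip_width: 0.0117
finger_force: 25.9
```

```bash
m(){ egrep "pos|^force:|width"; }; python3 -m handwheel '[{"dx":-0.05,"dy":0.5,"dz":0.08,"wx":0,"wy":0,"wz":0,"claw":0},{"dx":0,"dy":0,"dz":0,"wx":0,"wy":0,"wz":0,"claw":0}]'|m
python3 -m handwheel '[{"dx":0,"dy":0.3,"dz":0,"wx":0,"wy":0,"wz":0,"claw":0},{"dx":0,"dy":0,"dz":0,"wx":0,"wy":0,"wz":0,"claw":0}]'|m
python3 -m handwheel '[{"dx":0,"dy":0.1,"dz":0,"wx":0,"wy":0,"wz":0,"claw":0},{"dx":0,"dy":0,"dz":0,"wx":0,"wy":0,"wz":0,"claw":0}]'|m
```

```text
position: [0.5578, 0.0812, 0.0578]
force: [3.4, 1.8, 2.5]
grip_width: 0.0116
position: [0.5583, 0.0836, 0.0578]
force: [3.9, -0.5, 5.6]
grip_width: 0.0113
position: [0.5583, 0.0842, 0.0578]
force: [2.9, -1.8, 5.7]
grip_width: 0.0117
```

```bash
m(){ egrep "pos|^force:|width"; }; python3 -m handwheel '[{"dx":0,"dy":0.1,"dz":0,"wx":0,"wy":0,"wz":0,"claw":0},{"dx":0,"dy":0,"dz":0,"wx":0,"wy":0,"wz":0,"claw":0}]'|m
python3 -m handwheel '[{"dx":0,"dy":0.1,"dz":0,"wx":0,"wy":0,"wz":0,"claw":0},{"dx":0,"dy":0,"dz":0,"wx":0,"wy":0,"wz":0,"claw":0}]'|m
```

```text
position: [0.5584, 0.0842, 0.0577]
force: [1.1, -7.3, 9.8]
grip_width: 0.0112
position: [0.5583, 0.0842, 0.0577]
force: [-1.1, -12.7, 12.2]
grip_width: 0.0112
```

Guard is fully open: it travelled 124 mm and hit a firm stop. Now release, lift, move 160 mm back over the well and descend with the fingers half open.

```bash
m(){ egrep "clock|pos|rot|^force:|width"; }; python3 -m handwheel '[{"dx":0,"dy":-0.2,"dz":0,"wx":0,"wy":0,"wz":0,"claw":45},{"dx":0,"dy":0,"dz":0,"wx":0,"wy":0,"wz":0,"claw":45},{"dx":0,"dy":0,"dz":0,"wx":0,"wy":0,"wz":0,"claw":45},{"dx":0,"dy":0,"dz":-3,"wx":0,"wy":0,"wz":0,"claw":45},{"dx":0,"dy":0,"dz":-3,"wx":0,"wy":0,"wz":0,"claw":45},{"dx":0,"dy":-4,"dz":0,"wx":0,"wy":0,"wz":0,"claw":45},{"dx":0,"dy":-4,"dz":0,"wx":0,"wy":0,"wz":0,"claw":45},{"dx":0,"dy":-4,"dz":0,"wx":0,"wy":0,"wz":0,"claw":45}]'|m
python3 -m handwheel '[{"dx":0,"dy":-3.6,"dz":0,"wx":0,"wy":0,"wz":0,"claw":45},{"dx":0,"dy":0,"dz":0,"wx":0,"wy":0,"wz":0,"claw":45},{"dx":0,"dy":0,"dz":0,"wx":0,"wy":0,"wz":0,"claw":45}]'|m
python3 - <<'E'
from h import *
s=monitor.observe();p=s['position'];y=s['tool_rot'][2];d=np.array([.5303,-.073])-p[:2]
print("dx,dy cm",d@[np.cos(y),np.sin(y)]*100,d@[np.sin(y),-np.cos(y)]*100,"wz",y-(np.pi-.176))
f=optics.grab_frame("side")
for n in("valve","guard"):
  for m in optics.masks_of(n,"side")[:1]:print(n,m["p"],m["rect"])
b=cv2.resize(f["frame"][165:240,240:340],(800,600),interpolation=2)
for X in([.5303,-.073,.066],[.5303,-.073,.08]):
    u,v=proj(f,X);cv2.circle(b,(int((u-240+.5)*8),int((v-165+.5)*8)),3,(0,255,0),-1)
cv2.imwrite("pics/c5.png",b)
E
```

```text
clock: 17.3
position: [0.5368, -0.0349, 0.1172]
tool_rot: [3.141, 0.0, 2.969]
force: [0.9, -1.3, 0.8]
grip_width: 0.0383
clock: 17.68
position: [0.531, -0.0686, 0.1173]
tool_rot: [3.141, 0.0, 2.969]
force: [0.2, 0.5, 0.3]
grip_width: 0.0384
dx,dy cm -0.002664419894379712 -0.44776746746610824 wz 0.0036552961655029748
valve 0.5 [287.5, 210.6, 12.6, 10.8]
guard 0.91 [239.0, 212.9, 55.1, 37.2]
```

View pics/c5.png

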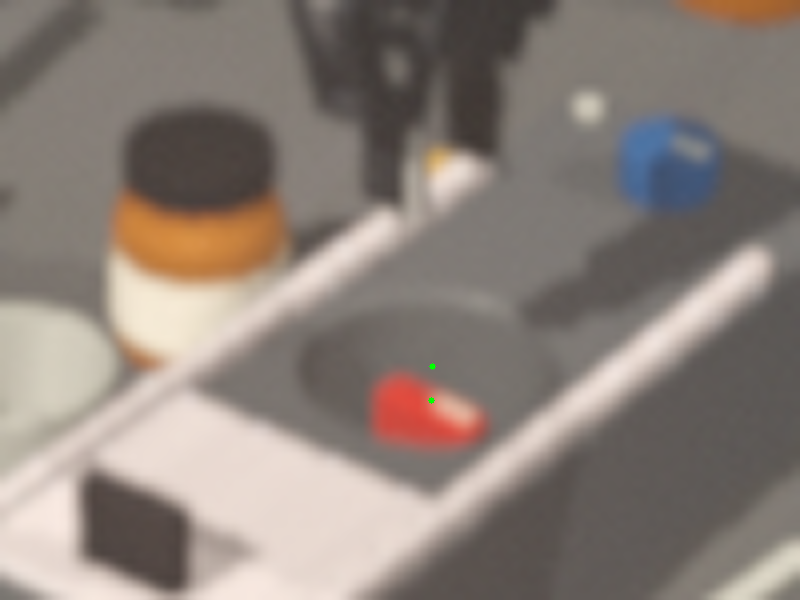

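The view shows the well open, with the red bar's top centred near (432,400), right on my projected point. The guard is parked at lower left. I'll descend.

```bash
m(){ egrep "clock|pos|rot|^force:|width"; }; python3 -m handwheel '[{"dx":0,"dy":-0.45,"dz":2,"wx":0,"wy":0,"wz":0,"claw":45},{"dx":0,"dy":0,"dz":3,"wx":0,"wy":0,"wz":0,"claw":45},{"dx":0,"dy":0,"dz":3,"wx":0,"wy":0,"wz":0,"claw":45},{"dx":0,"dy":0,"dz":0,"wx":0,"wy":0,"wz":0,"claw":45}]'|m
python3 -m handwheel '[{"dx":0,"dy":0,"dz":1,"wx":0,"wy":0,"wz":0,"claw":45},{"dx":0,"dy":0,"dz":0,"wx":0,"wy":0,"wz":0,"claw":45}]'|m
python3 -m handwheel '[{"dx":0,"dy":0,"dz":1,"wx":0,"wy":0,"wz":0,"claw":45},{"dx":0,"dy":0,"dz":0,"wx":0,"wy":0,"wz":0,"claw":45}]'|m
```

```text
clock: 18.32
position: [0.5291, -0.0728, 0.0359]
tool_rot: [3.141, -0.003, 2.97]
force: [-0.8, -0.6, 0.5]
grip_width: 0.0386
clock: 18.58
position: [0.5303, -0.0737, 0.0274]
tool_rot: [-3.142, 0.0, 2.969]
force: [-0.1, -0.5, 0.7]
grip_width: 0.0381
clock: 18.82
position: [0.5299, -0.0739, 0.0168]
tool_rot: [-3.142, -0.001, 2.969]
force: [-0.0, 0.0, -0.5]
grip_width: 0.0384
```

```bash
m(){ egrep "clock|pos|rot|^force:|width|finger"; }; python3 -m handwheel '[{"dx":0,"dy":0,"dz":1,"wx":0,"wy":0,"wz":0,"claw":45},{"dx":0,"dy":0,"dz":0,"wx":0,"wy":0,"wz":0,"claw":45}]'|m
python3 -m handwheel '[{"dx":0,"dy":0,"dz":0.7,"wx":0,"wy":0,"wz":0,"claw":45},{"dx":0,"dy":0,"dz":0,"wx":0,"wy":0,"wz":0,"claw":45}]'|m
python3 -m handwheel '[{"dx":0,"dy":0,"dz":0,"wx":0,"wy":0,"wz":0,"claw":25},{"dx":0,"dy":0,"dz":0,"wx":0,"wy":0,"wz":0,"claw":10},{"dx":0,"dy":0,"dz":0,"wx":0,"wy":0,"wz":0,"claw":0},{"dx":0,"dy":0,"dz":0,"wx":0,"wy":0,"wz":0,"claw":0},{"dx":0,"dy":0,"dz":0,"wx":0,"wy":0,"wz":0,"claw":0}]' 30|m
python3 -c "
from h import *
s=monitor.observe();print(s['moment'],s['force'],s['qpos'])"
```

```text
clock: 19.08
position: [0.5297, -0.0738, 0.0065]
tool_rot: [-3.142, -0.001, 2.969]
force: [-0.3, -0.2, 1.3]
grip_width: 0.0384
finger_force: 0.0
clock: 19.32
position: [0.5299, -0.0738, -0.0003]
tool_rot: [3.142, -0.001, 2.969]
force: [0.3, -0.3, -0.1]
grip_width: 0.0384
finger_force: 0.0
clock: 19.95
position: [0.5303, -0.0735, 0.0004]
tool_rot: [3.141, 0.0, 2.969]
force: [0.2, 4.9, 4.7]
grip_width: 0.0135
finger_force: 32.7
[ 1.05752611  0.07242837 -0.01415885] [0.20131891 4.88816494 4.68347349] [ 0.44036677  0.73430816 -0.57363268  1.94637961  0.64417066  0.64983864
  0.85263457]
```

```bash
cat > o.py <<'E'
from h import *
s=monitor.observe();print("mz",s['moment'].round(3),"yaw",round(s['tool_rot'][2],4),"F",s['force'].round(1),"w",round(s['grip_width'],4),round(s['clock'],2))
E
python3 -m handwheel '[{"dx":0,"dy":0,"dz":0,"wx":0,"wy":0,"wz":0,"claw":0},{"dx":0,"dy":0,"dz":0,"wx":0,"wy":0,"wz":0.05,"claw":0},{"dx":0,"dy":0,"dz":0,"wx":0,"wy":0,"wz":0.05,"claw":0}]' 70 >/dev/null; python3 o.py
python3 -m handwheel '[{"dx":0,"dy":0,"dz":0,"wx":0,"wy":0,"wz":0.05,"claw":0},{"dx":0,"dy":0,"dz":0,"wx":0,"wy":0,"wz":0.05,"claw":0}]' >/dev/null; python3 o.py
python3 -m handwheel '[{"dx":0,"dy":0,"dz":0,"wx":0,"wy":0,"wz":0.05,"claw":0},{"dx":0,"dy":0,"dz":0,"wx":0,"wy":0,"wz":0,"claw":0}]' >/dev/null; python3 o.py
```

```text
mz [1.381 0.205 0.093] yaw 2.8676 F [-0.9  5.8  6.6] w 0.0126 20.32
mz [1.574 0.167 0.118] yaw 2.7678 F [-0.4  6.9  6. ] w 0.0132 20.57
mz [ 1.571  0.097 -0.013] yaw 2.7187 F [-0.5  8.   6. ] w 0.0125 20.82
```

```bash
python3 -m handwheel '[{"dx":0.015,"dy":0.04,"dz":0,"wx":0,"wy":0,"wz":0.03,"claw":0}]' >/dev/null; python3 o.py
python3 -m handwheel '[{"dx":0,"dy":0,"dz":0,"wx":0,"wy":0,"wz":0.03,"claw":0}]' >/dev/null; python3 o.py
python3 -m handwheel '[{"dx":0,"dy":0,"dz":0,"wx":0,"wy":0,"wz":0.03,"claw":0}]' >/dev/null; python3 o.py
python3 -m handwheel '[{"dx":0,"dy":0,"dz":0,"wx":0,"wy":0,"wz":0.03,"claw":0}]' >/dev/null; python3 o.py
```

```text
mz [1.036 0.087 0.057] yaw 2.6888 F [-0.4  4.3  6.3] w 0.0131 20.95
mz [1.406 0.054 0.083] yaw 2.6583 F [-0.2  5.3  6.2] w 0.0129 21.07
mz [ 1.403 -0.003  0.038] yaw 2.6284 F [-0.   6.1  6.3] w 0.013 21.2
mz [ 1.488 -0.007  0.11 ] yaw 2.5984 F [0.9 6.3 6.2] w 0.0131 21.32
```

```bash
python3 -m handwheel '[{"dx":0,"dy":0,"dz":0,"wx":0,"wy":0,"wz":0.03,"claw":0}]' >/dev/null; python3 o.py
python3 -m handwheel '[{"dx":0,"dy":0,"dz":0,"wx":0,"wy":0,"wz":0.03,"claw":0}]' >/dev/null; python3 o.py
python3 -m handwheel '[{"dx":0,"dy":0,"dz":0,"wx":0,"wy":0,"wz":0.03,"claw":0}]' >/dev/null; python3 o.py
```

```text
mz [ 1.484 -0.084  0.094] yaw 2.5685 F [0.6 6.7 5.7] w 0.0127 21.45
mz [ 1.556 -0.149  0.066] yaw 2.5385 F [1.2 7.8 6. ] w 0.0131 21.57
mz [ 1.624 -0.199  0.111] yaw 2.5086 F [0.4 7.3 5.2] w 0.0127 21.7
```

```bash
python3 -m handwheel '[{"dx":0,"dy":0,"dz":0,"wx":0,"wy":0,"wz":0.03,"claw":0}]' >/dev/null; python3 o.py
python3 -m handwheel '[{"dx":0,"dy":0,"dz":0,"wx":0,"wy":0,"wz":0.02,"claw":0}]' >/dev/null; python3 o.py
```

```text
mz [ 1.753 -0.22   0.117] yaw 2.4785 F [2.2 7.7 5. ] w 0.0129 21.82
mz [ 1.739 -0.292  0.076] yaw 2.4588 F [1.4 8.  5. ] w 0.0128 21.95
```

```bash
python3 -m handwheel '[{"dx":0.02,"dy":0.03,"dz":0,"wx":0,"wy":0,"wz":0.03,"claw":0}]' >/dev/null; python3 o.py
python3 -m handwheel '[{"dx":0,"dy":0,"dz":0,"wx":0,"wy":0,"wz":0.03,"claw":0}]' >/dev/null; python3 o.py
python3 -m handwheel '[{"dx":0,"dy":0,"dz":0,"wx":0,"wy":0,"wz":0.03,"claw":0}]' >/dev/null; python3 o.py
```

```text
mz [ 1.242 -0.308  0.084] yaw 2.4286 F [1.7 5.7 5.1] w 0.013 22.07
mz [ 1.437 -0.345  0.114] yaw 2.3984 F [0.3 6.7 3.7] w 0.0129 22.2
mz [ 1.46  -0.428  0.077] yaw 2.3685 F [2.4 6.3 3. ] w 0.013 22.32
```

```bash
python3 -m handwheel '[{"dx":0,"dy":0,"dz":0,"wx":0,"wy":0,"wz":0.03,"claw":0}]' >/dev/null; python3 o.py
python3 -m handwheel '[{"dx":0,"dy":0,"dz":0,"wx":0,"wy":0,"wz":0.02,"claw":0}]' >/dev/null; python3 o.py
```

```text
mz [ 1.546 -0.5    0.073] yaw 2.3385 F [3.3 7.1 3.3] w 0.0132 22.45
mz [ 1.605 -0.481  0.061] yaw 2.3188 F [1.9 7.5 3.5] w 0.0129 22.57
```

```bash
python3 -m handwheel '[{"dx":0.02,"dy":0.03,"dz":0,"wx":0,"wy":0,"wz":0.03,"claw":0}]' >/dev/null; python3 o.py
python3 -m handwheel '[{"dx":0,"dy":0,"dz":0,"wx":0,"wy":0,"wz":0.03,"claw":0}]' >/dev/null; python3 o.py
python3 -m handwheel '[{"dx":0,"dy":0,"dz":0,"wx":0,"wy":0,"wz":0.03,"claw":0}]' >/dev/null; python3 o.py
```

```text
mz [ 1.058 -0.529  0.116] yaw 2.2886 F [2.4 4.4 3.1] w 0.0129 22.7
mz [ 1.309 -0.631  0.088] yaw 2.2585 F [3.3 6.3 3.6] w 0.0128 22.82
mz [ 1.325 -0.669  0.17 ] yaw 2.2284 F [3.1 6.2 2.6] w 0.013 22.95
```

```bash
python3 -m handwheel '[{"dx":0,"dy":0,"dz":0,"wx":0,"wy":0,"wz":0.03,"claw":0}]' >/dev/null; python3 o.py
python3 -m handwheel '[{"dx":0,"dy":0,"dz":0,"wx":0,"wy":0,"wz":0.02,"claw":0}]' >/dev/null; python3 o.py
```

```text
mz [ 1.408 -0.79   0.182] yaw 2.1985 F [4.  5.5 2.5] w 0.0132 23.07
mz [ 1.409 -0.818  0.16 ] yaw 2.1787 F [2.9 7.1 2.5] w 0.0131 23.2
```

```bash
python3 -m handwheel '[{"dx":0,"dy":0,"dz":0,"wx":0,"wy":0,"wz":0.02,"claw":0}]' >/dev/null; python3 o.py; python3 o.py
python3 -m handwheel '[{"dx":0,"dy":0,"dz":0,"wx":0,"wy":0,"wz":0,"claw":0}]' >/dev/null; python3 o.py
```

```text
mz [ 1.424 -0.894  0.195] yaw 2.1589 F [4.3 7.3 2.6] w 0.0129 23.32
mz [ 1.424 -0.894  0.195] yaw 2.1589 F [4.3 7.3 2.6] w 0.0129 23.32
mz [ 1.405 -0.81   0.101] yaw 2.1592 F [4.  6.2 2.8] w 0.0132 23.45
```

```bash
python3 -m handwheel '[{"dx":0,"dy":0,"dz":0,"wx":0,"wy":0,"wz":0.015,"claw":0}]' >/dev/null; python3 o.py
python3 -m handwheel '[{"dx":0,"dy":0,"dz":0,"wx":0,"wy":0,"wz":0.015,"claw":0}]' >/dev/null; python3 o.py
```

```text
mz [ 1.457 -0.868  0.255] yaw 2.1444 F [3.4 6.8 2.2] w 0.0129 23.57
mz [ 1.434 -0.934  0.247] yaw 2.1292 F [4.2 6.7 1.7] w 0.0131 23.7
```

```bash
python3 -m handwheel '[{"dx":0,"dy":0,"dz":0,"wx":0,"wy":0,"wz":0.015,"claw":0}]' >/dev/null; python3 o.py
python3 -m handwheel '[{"dx":0,"dy":0,"dz":0,"wx":0,"wy":0,"wz":0.01,"claw":0}]' >/dev/null; python3 o.py
python3 -m handwheel '[{"dx":0,"dy":0,"dz":0,"wx":0,"wy":0,"wz":0,"claw":0}]' >/dev/null; python3 o.py
```

```text
mz [ 1.471 -0.918  0.319] yaw 2.1143 F [3.4 6.3 0.7] w 0.0128 23.82
mz [ 1.453 -1.01   0.279] yaw 2.1044 F [4.7 6.6 1.4] w 0.0129 23.95
mz [ 1.475 -1.003  0.173] yaw 2.1046 F [4.1 6.  0.6] w 0.0128 24.07
```

The turning torque is now about 0.32 N·m, against 0.08–0.09 running freely, so about 0.23 past free turning: it is seated and snug. I'll release, lift and turn back.

```bash
m(){ egrep "clock|pos|rot|^force:|width|finger"; }; python3 -m handwheel '[{"dx":0,"dy":0,"dz":0,"wx":0,"wy":0,"wz":0,"claw":45},{"dx":0,"dy":0,"dz":0,"wx":0,"wy":0,"wz":0,"claw":45},{"dx":0,"dy":0,"dz":0,"wx":0,"wy":0,"wz":0,"claw":45},{"dx":0,"dy":0,"dz":0,"wx":0,"wy":0,"wz":0,"claw":45}]'|m
python3 -m handwheel '[{"dx":0,"dy":0,"dz":-2,"wx":0,"wy":0,"wz":0,"claw":45},{"dx":0,"dy":0,"dz":-3,"wx":0,"wy":0,"wz":0,"claw":45},{"dx":0,"dy":0,"dz":-4,"wx":0,"wy":0,"wz":0,"claw":45},{"dx":0,"dy":0,"dz":-3,"wx":0,"wy":0,"wz":0,"claw":45},{"dx":0,"dy":0,"dz":0,"wx":0,"wy":0,"wz":-0.17,"claw":45},{"dx":0,"dy":0,"dz":0,"wx":0,"wy":0,"wz":-0.17,"claw":45},{"dx":0,"dy":0,"dz":0,"wx":0,"wy":0,"wz":-0.17,"claw":45},{"dx":0,"dy":0,"dz":0,"wx":0,"wy":0,"wz":-0.17,"claw":45}]'|m
python3 -m handwheel '[{"dx":0,"dy":0,"dz":0,"wx":0,"wy":0,"wz":-0.17,"claw":45},{"dx":0,"dy":0,"dz":0,"wx":0,"wy":0,"wz":0,"claw":45}]'|m
python3 - <<'E'
from h import *
s=monitor.observe();p=s['position'];y=s['tool_rot'][2];d=np.array([.5583,.0840])-p[:2]
print("dx,dy cm",d@[np.cos(y),np.sin(y)]*100,d@[np.sin(y),-np.cos(y)]*100,"wz",y-2.968,p)
f=optics.grab_frame("side");ms=optics.masks_of("guard","side");print(ms[0]["rect"])
b=cv2.resize(f["frame"][165:240,240:340],(800,600),interpolation=2);cv2.imwrite("pics/c6.png",b)
E
```

```text
clock: 24.58
position: [0.5302, -0.0729, 0.0002]
tool_rot: [-3.141, 0.0, 2.104]
force: [0.1, 0.4, -0.2]
grip_width: 0.0386
finger_force: 0.0
clock: 25.58
position: [0.5302, -0.0728, 0.1202]
tool_rot: [-3.141, -0.0, 2.789]
force: [0.1, -0.7, -1.8]
grip_width: 0.0381
finger_force: 0.0
clock: 25.82
position: [0.5301, -0.0729, 0.1201]
tool_rot: [3.141, -0.0, 2.953]
force: [0.0, -0.6, -0.4]
grip_width: 0.038
finger_force: 0.0
dx,dy cm 0.1824638913004266 15.940885241478634 wz -0.015478349689716175 [ 0.53013178 -0.072911    0.12006393]
[237.8, 213.7, 54.3, 36.6]
```

View pics/c6.png

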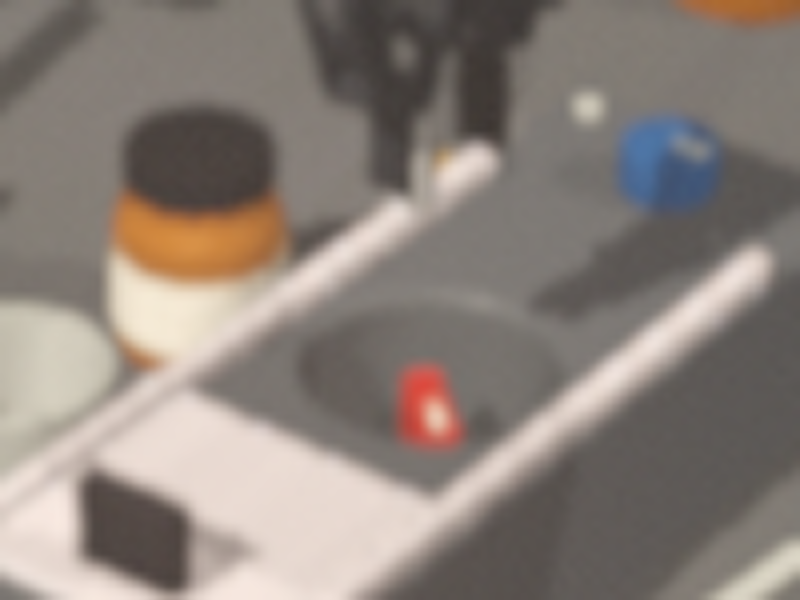

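The bar has turned clockwise, its top now centred near (430,400), and the guard is still parked. Now I'll move to the tab and regrip it.

```bash
m(){ egrep "clock|pos|rot|^force:|width|finger"; }; python3 -m handwheel '[{"dx":0.18,"dy":4,"dz":0,"wx":0,"wy":0,"wz":-0.015,"claw":60},{"dx":0,"dy":4,"dz":0,"wx":0,"wy":0,"wz":0,"claw":60},{"dx":0,"dy":4,"dz":0,"wx":0,"wy":0,"wz":0,"claw":60},{"dx":0,"dy":3.9,"dz":0,"wx":0,"wy":0,"wz":0,"claw":60},{"dx":0,"dy":0,"dz":0,"wx":0,"wy":0,"wz":0,"claw":60},{"dx":0,"dy":0,"dz":3,"wx":0,"wy":0,"wz":0,"claw":60},{"dx":0,"dy":0,"dz":3.2,"wx":0,"wy":0,"wz":0,"claw":60},{"dx":0,"dy":0,"dz":0,"wx":0,"wy":0,"wz":0,"claw":60}]' 25|m
python3 -m handwheel '[{"dx":0,"dy":0,"dz":0,"wx":0,"wy":0,"wz":0,"claw":30},{"dx":0,"dy":0,"dz":0,"wx":0,"wy":0,"wz":0,"claw":0},{"dx":0,"dy":0,"dz":0,"wx":0,"wy":0,"wz":0,"claw":0},{"dx":0,"dy":0,"dz":0,"wx":0,"wy":0,"wz":0,"claw":0},{"dx":0,"dy":0,"dz":0,"wx":0,"wy":0,"wz":0,"claw":0}]'|m
```

```text
clock: 26.92
position: [0.5551, 0.0833, 0.0567]
tool_rot: [-3.14, -0.003, 2.967]
force: [0.4, -0.4, -0.1]
grip_width: 0.0509
finger_force: 0.0
clock: 27.55
position: [0.5571, 0.0841, 0.0594]
tool_rot: [3.141, 0.002, 2.968]
force: [-2.3, 0.1, 8.1]
grip_width: 0.0117
finger_force: 29.7
```

Gripped. Slide closed, staying just short of the stop at first.

```bash
m(){ egrep "clock|pos|^force:|width"; }; python3 -m handwheel '[{"dx":0,"dy":-0.5,"dz":-0.05,"wx":0,"wy":0,"wz":0,"claw":0},{"dx":0,"dy":-2,"dz":0,"wx":0,"wy":0,"wz":0,"claw":0},{"dx":0,"dy":-2,"dz":0,"wx":0,"wy":0,"wz":0,"claw":0},{"dx":0,"dy":-2,"dz":0,"wx":0,"wy":0,"wz":0,"claw":0},{"dx":0,"dy":0,"dz":0,"wx":0,"wy":0,"wz":0,"claw":0}]'|m
python3 -m handwheel '[{"dx":0,"dy":-2,"dz":0,"wx":0,"wy":0,"wz":0,"claw":0},{"dx":0,"dy":-2,"dz":0,"wx":0,"wy":0,"wz":0,"claw":0},{"dx":0,"dy":-1,"dz":0,"wx":0,"wy":0,"wz":0,"claw":0},{"dx":0,"dy":-0.4,"dz":0,"wx":0,"wy":0,"wz":0,"claw":0},{"dx":0,"dy":0,"dz":0,"wx":0,"wy":0,"wz":0,"claw":0}]'|m
python3 -m handwheel '[{"dx":0,"dy":-0.3,"dz":0,"wx":0,"wy":0,"wz":0,"claw":0},{"dx":0,"dy":-0.1,"dz":0,"wx":0,"wy":0,"wz":0,"claw":0},{"dx":0,"dy":0,"dz":0,"wx":0,"wy":0,"wz":0,"claw":0}]'|m
```

```text
clock: 28.18
position: [0.5451, 0.0175, 0.0594]
force: [-2.4, -2.4, 8.0]
grip_width: 0.0118
clock: 28.8
position: [0.5357, -0.0345, 0.0594]
force: [-3.8, -3.0, 12.5]
grip_width: 0.0114
clock: 29.18
position: [0.5351, -0.0376, 0.0594]
force: [-4.0, 0.8, 11.2]
grip_width: 0.0111
```

```bash
m(){ egrep "clock|pos|^force:|width"; }; python3 -m handwheel '[{"dx":0,"dy":-0.1,"dz":0,"wx":0,"wy":0,"wz":0,"claw":0},{"dx":0,"dy":0,"dz":0,"wx":0,"wy":0,"wz":0,"claw":0}]'|m
python3 -m handwheel '[{"dx":0,"dy":-0.1,"dz":0,"wx":0,"wy":0,"wz":0,"claw":0},{"dx":0,"dy":0,"dz":0,"wx":0,"wy":0,"wz":0,"claw":0}]'|m
```

```text
clock: 29.42
position: [0.5349, -0.0385, 0.0594]
force: [-3.4, 1.2, 10.6]
grip_width: 0.0116
clock: 29.68
position: [0.5349, -0.0387, 0.0594]
force: [-3.5, 6.6, 8.3]
grip_width: 0.0114
```

```bash
m(){ egrep "clock|pos|^force:|width"; }; python3 -m handwheel '[{"dx":0,"dy":-0.1,"dz":0,"wx":0,"wy":0,"wz":0,"claw":0},{"dx":0,"dy":0,"dz":0,"wx":0,"wy":0,"wz":0,"claw":0}]'|m
```

```text
clock: 29.92
position: [0.535, -0.0386, 0.0595]
force: [-1.1, 12.5, 7.7]
grip_width: 0.0114
```

At the closed stop (force rising with no motion). Release, lift and check.

```bash
m(){ egrep "clock|pos|^force:|width"; }; python3 -m handwheel '[{"dx":0,"dy":0.1,"dz":0,"wx":0,"wy":0,"wz":0,"claw":40},{"dx":0,"dy":0,"dz":0,"wx":0,"wy":0,"wz":0,"claw":60},{"dx":0,"dy":0,"dz":0,"wx":0,"wy":0,"wz":0,"claw":60},{"dx":0,"dy":0,"dz":-2,"wx":0,"wy":0,"wz":0,"claw":60},{"dx":0,"dy":0,"dz":-4,"wx":0,"wy":0,"wz":0,"claw":60},{"dx":0,"dy":0,"dz":-5,"wx":0,"wy":0,"wz":0,"claw":60},{"dx":0,"dy":0,"dz":-2,"wx":0,"wy":0,"wz":0,"claw":60},{"dx":0,"dy":0,"dz":0,"wx":0,"wy":0,"wz":0,"claw":60}]'|m
python3 - <<'E'
from h import *
f=optics.grab_frame("side");b=cv2.resize(f["frame"][140:240,230:350],(720,600),interpolation=2);cv2.imwrite("pics/c7.png",b)
m=optics.masks_of("guard","side")[0];v,u=np.nonzero(m["region"]);print(m["rect"],u.mean(),v.mean())
E
```

```text
clock: 30.92
position: [0.5357, -0.039, 0.1912]
force: [-0.1, -0.5, -0.1]
grip_width: 0.051
[322.5, 109.9, 21.0, 56.3] 334.3400900900901 144.05855855855856
```

View pics/c7.png

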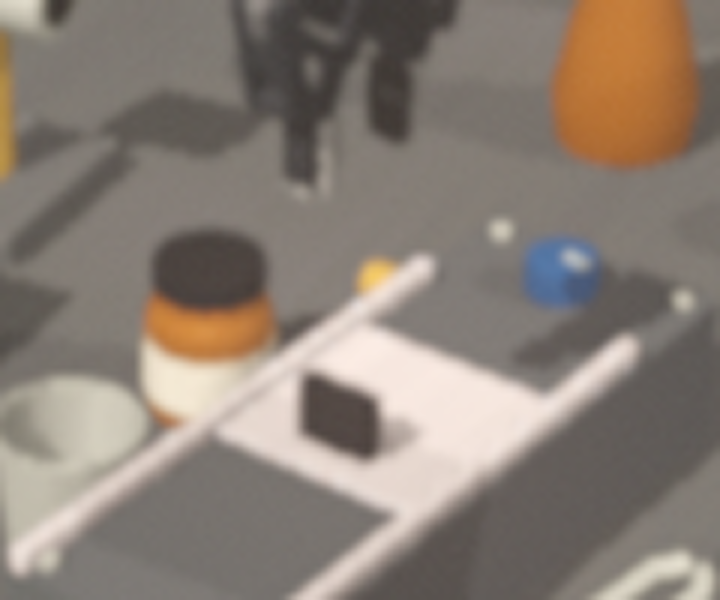

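The guard is back exactly where it started (tab at (340,415) in the crop), the robot is clear, and nothing else has moved.

```bash
python3 -c "
from workcell import job_done
print(job_done())"
```

```text
the job is handed in; nothing more can be done
None
```

I handed the job in at about 31 s: the valve is turned clockwise to its seat, snug at about 0.23 N·m past free turning, the guard is fully closed again, and I left the blue knob and bench items alone.

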